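Make up two wax-carving kits at the jeweller's bench

ROBOT

A 6-joint arm with a two-finger parallel gripper is mounted at the origin on the work surface. World frame = base frame: x ahead of the robot, y to its left, z up, the work surface at z = 0. Lengths are in m, angles in degrees, forces in N, time in s.
With the tool pointing down it reaches from about 0.25 to 0.725 m from the base axis. Payload 9.7 kg.
Tool frame: the origin (TCP) lies midway between the tips of the shut fingers; the grasp point (between the pads) lies 19 mm behind it; z points along the fingers, y is the direction in which the jaws open and shut (so a half turn about z gives the same grasp; the last joint's range is limited). The gripper opens to 85 mm and grips with 20 to 120 N. Pads are 22 mm wide; open, the fingers measure 114 mm over their backs; the gripper's body (76 mm by 85 mm) begins 54 mm behind the grasp point. The pads swing forward as they close: fully open they stand 13 mm farther back than shut.
Start: joints at [74.714, 4.979, 10.078, 95.1, 0, 90], TCP at [0.145, 0.531, 0.231] pointing down, gripper open.
Joint ranges: [-179.16, 179.16], [-48.56, 103.87], [-65.8, 70.77], [-126.05, 130.52], [-82.76, 87.17], [-180, 180]. Speed limits (degrees/s): [127.2, 127.2, 147.25, 180, 180, 180].

INTERFACE

Orientations are given as [roll, pitch, yaw] about the fixed x, y, z axes, in that order (R = Rz(yaw) Ry(pitch) Rx(roll)).
In Python, from workcell import bot, camera, recognise gives the robot as it stands. The module is installed in compiled form; this text tells all that it offers.
- The arm moves only by the tool apply_moves, never from a script. Its argument "targets" is one flat list of numbers, 7 for each row, row after row: the shift along the world's x, y, z in units of 30 mm (1.0 is 30 mm), then the turn, a rotation vector about the world's x, y, z in units of 6 degrees (1.0 is 6 degrees), then the opening, from 0 (shut) to 1 (fully open). A call has 1 to 5 rows; each row is the pose to reach, as a shift and turn from the pose commanded when the call began; what a row does not reach only later rows make up. A row lasts 1/10 s, in which the tool goes at most 50 mm and 8.59 degrees, less where a joint would pass 70% of its speed; a pose out of reach is approached as far as the arm can. A call with a gripper value outside its range is refused whole. The fingers move at their own pace and stop on an object; "newtons" is the grip in N (left out, the last holds). Time passes only in rows, so rows that repeat a pose let the fingers close. It gives the time, the measured TCP pose, the force and the opening at its end, in the units of the state.
- bot.get_obs(): the state, without advancing time (a new reading comes with each control period).
- camera(name): name is "side" or "top"; returns a dict with "img" (420x560x3 uint8, red, green, blue), "intrinsics" (3x3 intrinsics, pixels), "origin" and "rotation" of the camera in the world. Camera axes: x right, y up, looking along -z (the intrinsics and any distortion apply to the point x, -y, -z); pixel columns grow to the right and rows downward; lengths in m; the calibration is good to about 2 mm. A picture is of the moment at which its call begins. There is no depth.
- bot.job_done(): hands the job in, once; it reports no verdict.
Trained networks look in the newest picture that a camera, given by its name, has taken for a name from the list of things; names that differ only in an ending like _2 or _b are one class to them, and where a whole thing is asked for, a point or a joint stands for the part that bears it (a point fixed in the world has none). Each returns a list of dicts, best first, with "conf" (0 to 1); they miss things now and then, are a little off and sometimes report something else, mostly with a low value. They report only what shows in the picture. A call takes as long as a camera call.
- recognise(query, camera): "box" ([left, top, right, bottom] in pixels, round what is visible of it).
The state is a dict: "time": time; "q": joint angles; "qd": joint speeds; "joint_efforts": joint torques, N m; "ee_pos": TCP position; "tcp_rot": TCP orientation; "wrist_force": force on the tool from outside, world axes, zero at the start; "torque": the same for the moment, N m; "opening": finger opening in m.
Only numpy, scipy, OpenCV 4.12 (cv2) and the standard library are available. Lean on these libraries where they do the work, as an engineer would, in place of code of your own. Each camera call takes 0.05 s, during which the arm holds its last target.

TASK

Make up the two kits. The white tray gets the blue wax tube and the brass plug; the yellow tray gets the purple wax block and the steel punch, one thing to each compartment (either one), standing upright on the tray's floor. The purple block is held in the fixture: first flip the red-handled toggle clamp fully open, and leave it open, before you take the block out; leave the green wax tube where it is.

Things in the scene. Friction and masses are not known exactly. Their poses are not given: they have to be found in the camera images.
- white_tray: White open kit tray, fixed to the bench, 100 (own x) x 170 (own y) x 12 mm high, walls and floor 4 mm. A 4 mm wall as high as the rim divides it into two compartments of 92 (x) x 79 (y) mm, centred at own y = +41.5 and -41.5 mm. Origin: centre of the underside, at bench height; inner floor 4 mm above it.
- yellow_tray: Yellow open kit tray, otherwise the same as the white one: 100 x 170 x 12 mm, compartments centred at own y = +41.5 and -41.5 mm, inner floor 4 mm above the origin.
- fixture: Clamping fixture, fixed to the bench: wooden base 80 mm wide (own y), own x -50 to +120 mm, 12 mm thick; a rim up to 17 mm high forms the nest for the purple block, 2 mm play. Origin: bench height, under the nest's centre; own +x points roughly away from the robot. Toggle clamp: pivot at own (85, 0, 56) mm between steel cheeks 66 mm high, 40 mm wide in all.
- clamp (a joint): Clamp hinge, rad: 0 clamped, 1.75 fully open at its stop. Its weight drops it shut below 0.9, open above; 2 N on the handle towards the fixture's +x flips it over. Clamped, the 14 mm wide arm reaches from the pivot 92 mm along own -x, 57 to 67 mm above the bench, its rubber foot on the block's middle. Open, the arm stands upright over the pivot, up to 152 mm high.
- clamp_handle (a point): Point on the axis of the clamp's red round handle (16 mm thick), 70 mm from the pivot; the handle ends 18 mm farther out. Clamped, it stands up, leaning 20 degrees from upright towards the block (own -x), its top 139 mm above the bench. Open, it lies nearly flat towards the fixture's own +x.
- wax_block: Purple wax block, 60 (own x) x 30 (own y) x 36 mm high, 62 g nominal. It starts in the fixture's nest under the clamp's foot, its underside 12 mm above the bench, its axes along the fixture's. Origin: centre of the underside.
- blue_tube: Blue wax ring tube standing on end on the bench, outside diameter 34 mm, hole 18 mm, 34 mm high, 25 g. Origin: centre of the underside, z along its axis.
- green_tube: Green wax ring tube, same size as the blue one. Not wanted: it stays where it stands. Origin: centre of the underside.
- brass_plug: Brass sizing plug standing on the bench: cylinder of 28 mm diameter, 30 mm high, with a knob of 16 mm diameter on top, 40 mm high in all, 170 g. Origin: centre of the underside, z along its axis.
- steel_punch: Steel doming punch standing on its foot: shaft 22 mm in diameter with a rounded top, 53 mm high in all, foot flange 32 mm in diameter and 5 mm thick, 160 g. Origin: centre of the underside, z along its axis.

How it is judged (in metres and radians):
On the way:
1. the toggle clamp is flipped fully open while the purple block still sits in its nest (value of joint clamp above 1.5 rad and horizontal distance between wax_block and fixture below 0.008 m and z of wax_block in the frame of fixture below 0.015 m), for 0.2 s.
At the end, for the whole second after the job is handed in: Each kit lies in its tray, one thing per compartment (origin at least 12 mm from the dividing line), underside under 8 mm above the tray's underside, upright within 0.15 rad, at rest; clamp open beyond 1.5 rad; green tube upright within 0.15 rad and 20 mm of its start (((y of blue_tube in the frame of white_tray between 0.012 and 0.075 m and y of brass_plug in the frame of white_tray between -0.075 and -0.012 m) or (y of blue_tube in the frame of white_tray between -0.075 and -0.012 m and y of brass_plug in the frame of white_tray between 0.012 and 0.075 m)) and x of blue_tube in the frame of white_tray between -0.042 and 0.042 m and z of each of blue_tube, brass_plug in the frame of white_tray below 0.008 m and angle between each of blue_tube, brass_plug, wax_block, steel_punch, green_tube's own z axis and vertical below 0.15 rad and linear speed of each of blue_tube, brass_plug, wax_block, steel_punch below 0.02 m/s and angular speed of each of blue_tube, brass_plug, wax_block, steel_punch below 0.2 rad/s and x of brass_plug in the frame of white_tray between -0.042 and 0.042 m and ((y of wax_block in the frame of yellow_tray between 0.012 and 0.075 m and y of steel_punch in the frame of yellow_tray between -0.075 and -0.012 m) or (y of wax_block in the frame of yellow_tray between -0.075 and -0.012 m and y of steel_punch in the frame of yellow_tray between 0.012 and 0.075 m)) and x of wax_block in the frame of yellow_tray between -0.042 and 0.042 m and z of each of wax_block, steel_punch in the frame of yellow_tray below 0.008 m and x of steel_punch in the frame of yellow_tray between -0.042 and 0.042 m and value of joint clamp above 1.5 rad and distance of green_tube from where it was at the start of the episode below 0.02 m); the robot touches nothing.
It fails at once if the green tube is moved more than 20 mm or knocked over (distance of green_tube from where it was at the start of the episode above 0.02 m or angle between green_tube's own z axis and vertical above 0.5 rad).
It also fails if it takes over 118 s, if anything falls off the work surface, if the arm or the gripper's body presses on something with over 40 N, if the wrist force passes 120 N, or if a joint passes its speed limit or range.

## Working session

There is one attempt and no reset: what is moved stays moved. The work goes in short steps, Python scripts to look and compute and a tool call to move; the robot and the scene stay as the last step left them, time stands still between calls to the robot, and variables do not carry over. Pictures are saved under pics/ and viewed, and the job is handed in when it is done.

Besides the shell and the picture viewer there is one more tool, called after "Emit:" as a command line: name --argument value ..., lists and objects as JSON in quotes. apply_moves: Moves the arm, as the interface text tells. Its arguments: {"type":"object","properties":{"targets":{"type":"array"},"newtons":{"type":"number"}},"required":["targets"]}

```bash
mkdir -p pics; ls; python3 - <<'E'
from workcell import bot,camera,recognise
import cv2,numpy as np
o=bot.get_obs();print(o)
for n in("side","top"):
    c=camera(n);cv2.imwrite(f"pics/{n}0.png",cv2.cvtColor(c["img"],cv2.COLOR_RGB2BGR))
    print(n,c["intrinsics"],c["origin"],c["rotation"],c.keys())
    for t in "white_tray yellow_tray fixture clamp clamp_handle wax_block blue_tube green_tube brass_plug steel_punch".split():
        print(t,[(np.round(d["box"],1).tolist(),round(d["conf"],2)) for d in recognise(t,n)][:3])
E
```

```text
pics
{'time': 0.0, 'q': array([ 7.47118942e+01,  5.01075684e+00,  1.00329683e+01,  9.51002530e+01,
       -1.26149813e-04,  8.99989404e+01]), 'qd': array([ 0.03680059,  0.07892979,  0.0694627 , -0.08174424, -0.08189864,
       -0.0785543 ]), 'joint_efforts': array([ 1.32431713e-03, -5.20384920e+01,  4.64807296e+01,  1.61615212e-02,
       -7.96650255e-06,  2.49581412e-06]), 'ee_pos': array([0.1449563 , 0.5303011 , 0.23057307]), 'tcp_rot': array([-1.79921958e+02,  1.24706463e-04,  1.64712954e+02]), 'wrist_force': array([ 0.27499966,  0.11615691, -0.01635747]), 'torque': array([0.05896205, 0.01964933, 0.00642391]), 'opening': 0.08532523519925976}
side [[431.25553572   0.         284.11779471]
 [  0.         431.25553572 206.38987701]
 [  0.           0.           1.        ]] [ 0.30023747 -0.56003135  0.6838269 ] [ 46.55999668   0.37824039 -20.19774978] dict_keys(['img', 'intrinsics', 'origin', 'rotation'])
white_tray []
yellow_tray [([243.3, 146.6, 306.6, 195.8], 0.7), ([279.4, 191.4, 327.3, 233.6], 0.59)]
fixture [([253.2, 190.0, 339.5, 264.1], 0.95), ([244.7, 146.9, 303.9, 195.1], 0
[... 409 characters left out ...]
  0.         280.66016238]
 [  0.         468.41855636 212.87287285]
 [  0.           0.           1.        ]] [0.43228557 0.0120223  0.92748502] [  6.69479175  -1.45240545 -89.54755857] dict_keys(['img', 'intrinsics', 'origin', 'rotation'])
white_tray [([354.6, 166.0, 452.1, 234.3], 0.82)]
yellow_tray [([106.1, 175.0, 194.4, 227.0], 0.88)]
fixture [([251.8, 173.3, 294.4, 260.8], 0.85)]
clamp [([267.4, 181.7, 276.5, 238.7], 0.65)]
clamp_handle [([264.3, 181.9, 276.6, 236.3], 0.87)]
wax_block []
blue_tube [([409.7, 262.7, 431.9, 280.3], 0.82)]
green_tube [([109.3, 245.5, 134.6, 261.8], 0.57)]
brass_plug [([345.0, 258.5, 361.3, 274.3], 0.45)]
steel_punch [([185.2, 255.1, 201.4, 268.4], 0.72)]
```

View pics/side0.png

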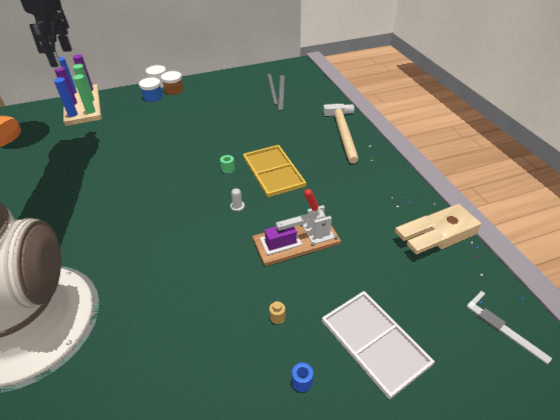

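View pics/top0.png

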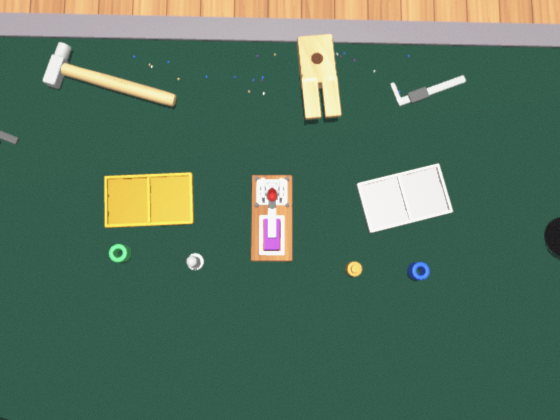

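```bash
cat > h.py <<'E'
import numpy as np,cv2
from scipy.spatial.transform import Rotation as R
from scipy.optimize import least_squares
def proj(c,P):
    P=np.atleast_2d(P);M=R.from_euler('xyz',c["rotation"],degrees=True).as_matrix()
    p=(P-c["origin"])@M; p=np.c_[p[:,0],-p[:,1],-p[:,2]]
    u=p@c["intrinsics"].T; return u[:,:2]/u[:,2:]
def back(c,uv,z):
    uv=np.atleast_2d(uv);M=R.from_euler('xyz',c["rotation"],degrees=True).as_matrix()
    d=np.c_[uv,np.ones(len(uv))]@np.linalg.inv(c["intrinsics"]).T
    d=np.c_[d[:,0],-d[:,1],-d[:,2]]@M.T
    return c["origin"]+d*((z-c["origin"][2])/d[:,2])[:,None]
def cyl(segs):
    a=np.linspace(0,2*np.pi,48,endpoint=False);out=[]
    for r,z in segs: out.append(np.c_[r*np.cos(a),r*np.sin(a),0*a+z])
    return np.vstack(out)
def box(x0,x1,y0,y1,z0,z1):
    return np.array([[x,y,z] for x in(x0,x1) for y in(y0,y1) for z in(z0,z1)],float)
SH=dict(blue_tube=cyl([(.017,0),(.017,.034)]),green_tube=cyl([(.017,0),(.017,.034)]),
 brass_plug=cyl([(.014,0),(.014,.03),(.008,.04)]),
 steel_punch=cyl([(.016,0),(.016,.005),(.011,.045),(.006,.053)]))
def grab(tag):
    from workcell import camera
    cs={}
    for n in("side","top"):
        c=camera(n);cs[n]=c
        cv2.imwrite(f"pics/{n}{tag}.png",cv2.cvtColor(c["img"],cv2.COLOR_RGB2BGR))
    np.save("cams.npy",cs,allow_pickle=True);return cs
def load(): return np.load("cams.npy",allow_pickle=True).item()
E
python3 - <<'E'
from h import *
cs=grab("1")
for n,r,k in(("top",(165,290,95,300),3.8),("top",(155,290,240,460),3.6),("side",(140,270,210,350),5)):
    c=cs[n]["img"][r[0]:r[1],r[2]:r[3]]
    cv2.imwrite(f"pics/z_{n}{r[2]}.png",cv2.cvtColor(cv2.resize(c,None,fx=k,fy=k,interpolation=cv2.INTER_CUBIC),cv2.COLOR_RGB2BGR))
hsvr={}
for n in cs:
    hsv=cv2.cvtColor(cs[n]["img"],cv2.COLOR_RGB2HSV)
    for nm,(u,v) in dict(top=dict(blue=(412,271),green=(112,253),plug=(355,269),punch=(195,262),purple=(267,240),yellow=(125,200),white=(375,200)),side=dict(blue=(302,383),green=(227,168),plug=(277,315),punch=(237,198),purple=(275,238),yellow=(265,165),white=(360,320)))[n].items(): print(n,nm,hsv[v,u])
E
```

```text
side blue [112 178 150]
side green [ 68 124 138]
side plug [ 17 137 138]
side punch [ 12   9 143]
side purple [144 158 105]
side yellow [ 21 168 210]
side white [  7  10 222]
top blue [112 174 227]
top green [ 68 122 229]
top plug [ 25 121 246]
top punch [ 42   6 226]
top purple [146 128 233]
top yellow [ 24 165 239]
top white [  0   2 245]
```

View pics/z_top95.png

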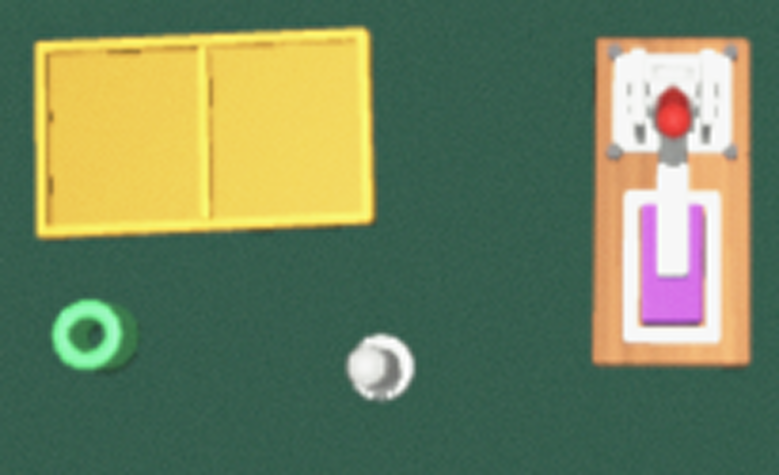

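View pics/z_top240.png

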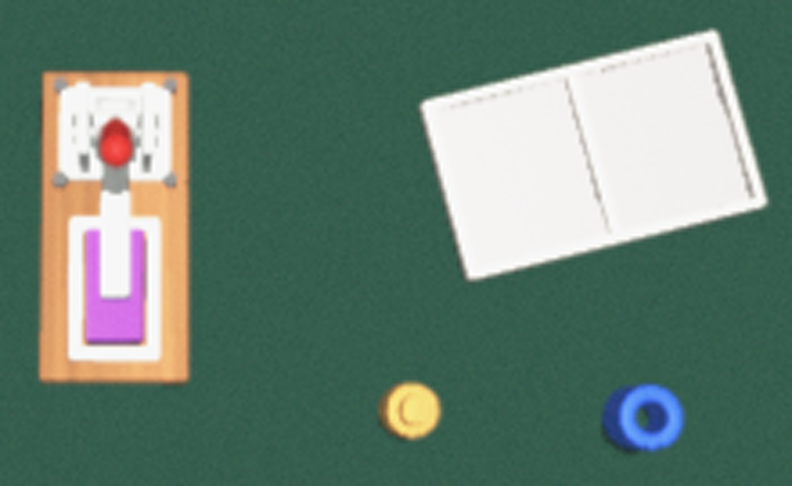

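View pics/z_side210.png

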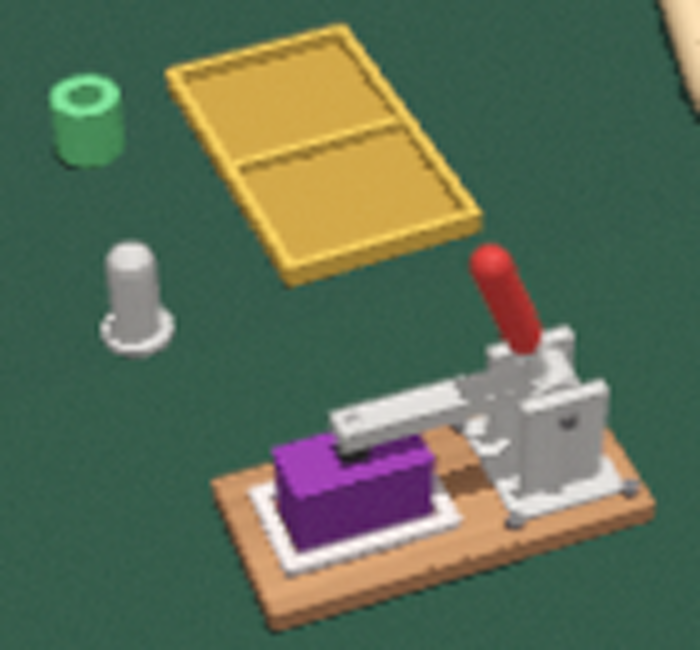

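```bash
cat >> h.py <<'E'
seeds=dict(top=dict(blue_tube=(412,271),green_tube=(112,253),brass_plug=(355,269),steel_punch=(195,262),white_tray=(375,200),yellow_tray=(125,200),fixture=(256,250)),
 side=dict(blue_tube=(302,383),green_tube=(227,168),brass_plug=(277,315),steel_punch=(237,198),white_tray=(360,320),yellow_tray=(265,165),fixture=(262,247)))
SH["white_tray"]=SH["yellow_tray"]=box(-.05,.05,-.085,.085,0,.012)
SH["fixture"]=box(-.05,.12,-.04,.04,0,.012)
def mask(c,seed,th=40):
    im=cv2.GaussianBlur(c["img"],(3,3),0).astype(int)
    u,v=seed; w=im[max(0,v-60):v+60,max(0,u-60):u+60].reshape(-1,3)
    # background: brightness-normalised green-ness: bench has G > R clearly with low values
    bg=np.median(c["img"][280:,60:250].reshape(-1,3),0) 
    m=(np.abs(im-bg).max(2)>th).astype(np.uint8)
    k,l=cv2.connectedComponents(m); return l==l[v,u]
def hullmask(c,P,s=4):
    p=proj(c,P)
    h=cv2.convexHull(((p+.5)*s*16-8).round().astype(np.int32))
    M=np.zeros((420*s,560*s),np.uint8);cv2.fillConvexPoly(M,h,1,shift=4);return cv2.resize(M.astype(np.float32),(560,420),interpolation=cv2.INTER_AREA)
def place(nm,x,y,a): 
    return R.from_euler('z',a).apply(SH[nm])+[x,y,0]
E
python3 - <<'E'
from h import *
from scipy.optimize import minimize
cs=load()
for n in cs: print(n,np.median(cs[n]["img"][280:,60:250].reshape(-1,3),0))
for nm in seeds["top"]:
    rect=nm in("white_tray","yellow_tray","fixture")
    res=[]
    for use in(("top",),("side",),("top","side")):
        ms={n:mask(cs[n],seeds[n][nm]) for n in use}
        x0=np.r_[back(cs["top"],seeds["top"][nm],.01)[0][:2],0]
        if nm=="fixture": x0[0]+=.04
        if rect and nm!="fixture":
            ys,xs=np.nonzero(mask(cs["top"],seeds["top"][nm])); x0[:2]=back(cs["top"],[xs.mean(),ys.mean()],.01)[0][:2]
        if nm=="white_tray":x0[2]=.24
        def f(p):
            q=np.r_[p[:2],p[2] if rect else 0]
            return sum(np.abs(hullmask(cs[n],place(nm,*q))-ms[n]).sum() for n in use)
        if not rect:x0=x0[:2]
        S=np.vstack([x0]+[x0+d for d in np.diag([.01,.01,.06])[:len(x0),:len(x0)]])
        r=minimize(f,x0,method="Nelder-Mead",options=dict(initial_simplex=S,xatol=2e-4,fatol=.1))
        r=minimize(f,r.x,method="Nelder-Mead",options=dict(initial_simplex=r.x+(S-x0)*.5,xatol=2e-4,fatol=.1))
        res.append((use,r.x.round(4).tolist(),round(r.fun,1),[int(ms[n].sum()) for n in use]))
    print(nm,*res,sep="\n  ")
E
```

```text
side [53. 91. 74.]
top [54. 94. 78.]
blue_tube
  (('top',), [0.4298, -0.2801], np.float64(48.0), [316])
  (('side',), [0.4306, -0.2754], np.float64(43.8), [538])
  (('top', 'side'), [0.4305, -0.2767], np.float64(140.5), [316, 538])
green_tube
  (('top',), [0.4589, 0.3005], np.float64(106.8), [267])
  (('side',), [0.4597, 0.3034], np.float64(46.4), [195])
  (('top', 'side'), [0.4592, 0.3015], np.float64(155.8), [267, 195])
brass_plug
  (('top',), [0.4323, -0.1533], np.float64(21.1), [229])
  (('side',), [0.4332, -0.1495], np.float64(21.4), [325])
  (('top', 'side'), [0.4332, -0.1507], np.float64(76.7), [229, 325])
steel_punch
  (('top',), [0.4442, 0.1559], np.float64(39.5), [273])
  (('side',), [0.444, 0.1582], np.float64(31.5), [256])
  (('top', 'side'), [0.4441, 0.1568], np.float64(76.8), [273, 256])
white_tray
  (('top',), [0.5743, -0.258, 0.2456], np.float64(292.6), [4631])
  (('side',), [0.5746, -0.2553, 0.2526], np.float64(157.9), [5944])
  (('top', 'side'), [0.5752, -0.2556, 0.2536], np.float64(484.9), [4631, 5944])
yellow_tray
  (('top',), [0.5638, 0.2509, 0.0582], np.float64(286.0), [4833])
  (('side',), [0.565, 0.252, 0.0586], np.float64(94.6), [2034])
  (('top', 'side'), [0.5646, 0.2509, 0.058], np.float64(387.5), [4833, 2034])
fixture
  (('top',), [0.4961, 0.0073, 0.0112], np.float64(158.8), [3702])
  (('side',), [0.4974, 0.0108, 0.0203], np.float64(649.2), [3220])
  (('top', 'side'), [0.497, 0.0083, 0.0119], np.float64(911.6), [3702, 3220])
```

Emit:
apply_moves --targets '[4, -6, 0, 0, 0, -7, 0, 4, -6, 0, 0, 0, -7, 0, 4, -6, 0, 0, 0, -7, 0, 4, -6, 0, 0, 0, -7, 0, 4, -6, 0, 0, 0, -7, 0]' --newtons 40

```text
time: 1.7
ee_pos: [0.2664, 0.3476, 0.2318]
tcp_rot: [179.9, 0.0, 122.2]
wrist_force: [0.1, 0.6, 0.7]
opening: 0.0122
```

Emit:
apply_moves --targets '[4, -6, 0, 0, 0, -7, 0, 4, -6, 0, 0, 0, -7, 0, 4, -6, 0, 0, 0, -7, 0, 4, -6, 0, 0, 0, -7, 0, 4, -6, 0, 0, 0, -7, 0]'

```text
time: 2.2
ee_pos: [0.3865, 0.1673, 0.2314]
tcp_rot: [180.0, 0.0, 80.2]
wrist_force: [0.7, 0.8, 0.0]
opening: -0.0
```

Emit:
apply_moves --targets '[4, -5.4, 0, 0, 0, -7, 0, 4, -5.4, 0, 0, 0, -7, 0, 4, -5.4, 0, 0, 0, -7, 0, 4, -5.4, 0, 0, 0, -7, 0, 4, -5.4, 0, 0, 0, -7, 0]'

```text
time: 2.7
ee_pos: [0.5071, 0.0044, 0.2301]
tcp_rot: [180.0, 0.1, 38.1]
wrist_force: [-0.3, 0.8, -1.1]
opening: -0.0001
```

Emit:
apply_moves --targets '[0, 0, 0, 0, 0, -6.5, 0, 0, 0, 0, 0, 0, -6.5, 0, 0, 0, 0, 0, 0, -6.5, 0, 0, 0, 0, 0, 0, -6.5, 0, 0, 0, 0, 0, 0, -6.5, 0]'

```text
time: 3.2
ee_pos: [0.505, 0.0029, 0.2313]
tcp_rot: [-179.7, -0.0, 0.2]
wrist_force: [0.3, 0.6, 0.2]
opening: -0.0001
```

Emit:
apply_moves --targets '[0, 0, -2, 0, 0, 0, 0, 0, 0, -3, 0, 0, 0, 0, 0, 0, -4.1, 0, 0, 0, 0, 0, 0, -4.1, 0, 0, 0, 0]'

```text
time: 3.6
ee_pos: [0.5025, 0.0025, 0.104]
tcp_rot: [-179.7, 0.4, 0.2]
wrist_force: [0.2, -0.6, -0.1]
opening: -0.0
```

```bash
python3 - <<'E'
from workcell import bot
from h import *
cs=grab("2")
o=bot.get_obs();print(o["q"],o["ee_pos"],o["tcp_rot"],o["wrist_force"])
p=o["ee_pos"]
for n in cs: print(n,proj(cs[n],p))
a=cs["side"]["img"][120:270,200:380];cv2.imwrite("pics/s2.png",cv2.cvtColor(cv2.resize(a,None,fx=4,fy=4,interpolation=cv2.INTER_CUBIC),cv2.COLOR_RGB2BGR))
E
```

```text
[ 1.45019157e-01 -1.81992974e+00 -1.03722586e+01  8.14584384e+01
  2.59005329e-01  1.79942372e+02] [0.50497244 0.00256646 0.10913748] [-1.79740984e+02  1.05068025e-02  2.02646980e-01] [-0.02783153  0.65200433  0.72313313]
side [[284.99900345 209.31290196]]
top [[274.5478638 226.1558482]]
```

View pics/s2.png

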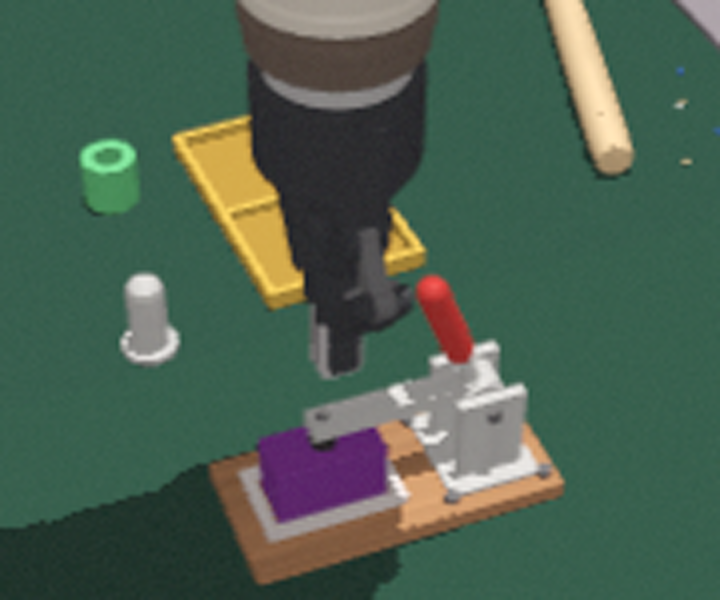

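View pics/top2.png

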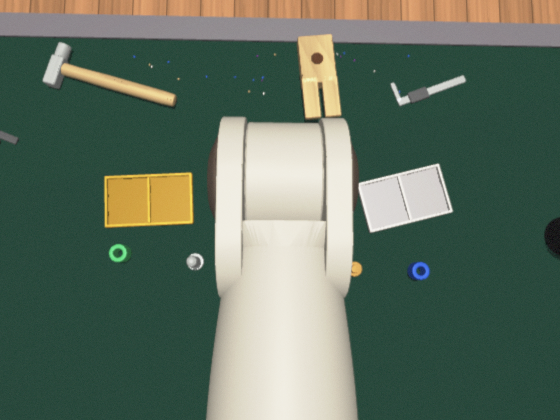

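Emit:
apply_moves --targets '[0, 0.1, 0, 0, 0, 1.4, 0, 0, 0.1, 0, 0, 0, 2, 0, 0, 0.1, 0, 0, 0, 2, 0]'

```text
time: 4.0
ee_pos: [0.5063, 0.0056, 0.111]
tcp_rot: [-179.8, -0.2, 12.3]
wrist_force: [0.2, -0.2, -0.2]
opening: -0.0002
```

Emit:
apply_moves --targets '[0.4, 0.15, 0, 0, 0, 0, 0, 0.8, 0.15, 0, 0, 0, 0, 0, 1.2, 0.15, 0, 0, 0, 0, 0, 1.6, 0.15, 0, 0, 0, 0, 0, 2, 0.15, 0, 0, 0, 0, 0]'

```text
time: 4.5
ee_pos: [0.5662, 0.0099, 0.1082]
tcp_rot: [-179.7, 0.0, 12.2]
wrist_force: [-2.2, -1.2, 1.7]
opening: -0.0001
```

Emit:
apply_moves --targets '[0.4, 0, 0, 0, 0, 0, 0, 0.8, 0, 0, 0, 0, 0, 0, 1.2, 0, 0, 0, 0, 0, 0, 1.6, 0, 0, 0, 0, 0, 0, 1.8, 0, 0, 0, 0, 0, 0]'

```text
time: 5.0
ee_pos: [0.6204, 0.01, 0.1076]
tcp_rot: [-179.7, 0.0, 12.2]
wrist_force: [0.0, 0.3, -0.3]
opening: 0.0002
```

```bash
python3 - <<'E'
from workcell import bot
from h import *
cs=grab("3")
a=cs["side"]["img"][120:270,200:380];cv2.imwrite("pics/s3.png",cv2.cvtColor(cv2.resize(a,None,fx=4,fy=4,interpolation=cv2.INTER_CUBIC),cv2.COLOR_RGB2BGR))
E
```

```text
(no output)
```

View pics/s3.png

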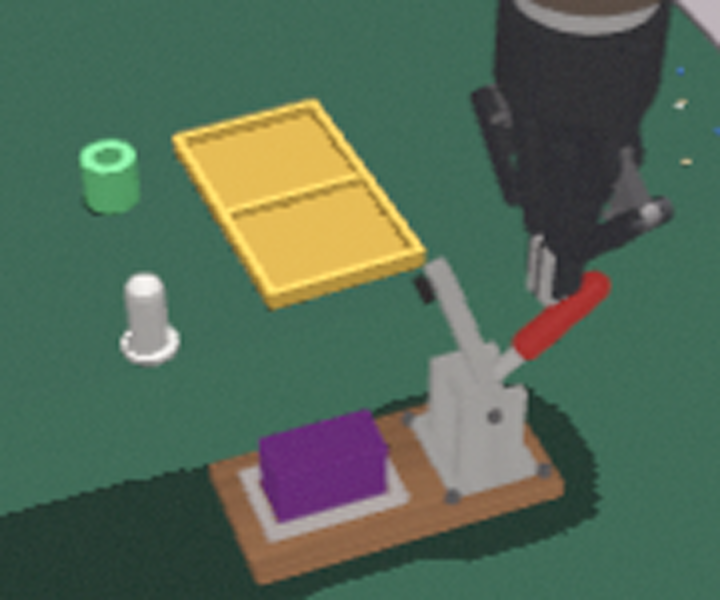

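Emit:
apply_moves --targets '[0.4, 0, 0, 0, 0, 0, 0, 0.4, 0, 1.5, 0, 0, 0, 0, 0.4, 0, 3, 0, 0, 0, 0, -1, 0, 4, 0, 0, 1, 0.5, -2, -1, 4, 0, 0, 2, 0.5]'

```text
time: 5.6
ee_pos: [0.5594, -0.0183, 0.2324]
tcp_rot: [-179.8, -0.3, 24.6]
wrist_force: [1.2, -0.5, 0.5]
opening: 0.0285
```

```bash
python3 - <<'E'
from workcell import bot
from h import *
cs=grab("4")
a=cs["side"]["img"][120:270,200:380];cv2.imwrite("pics/s4.png",cv2.cvtColor(cv2.resize(a,None,fx=4,fy=4,interpolation=cv2.INTER_CUBIC),cv2.COLOR_RGB2BGR))
E
```

```text
(no output)
```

View pics/s4.png

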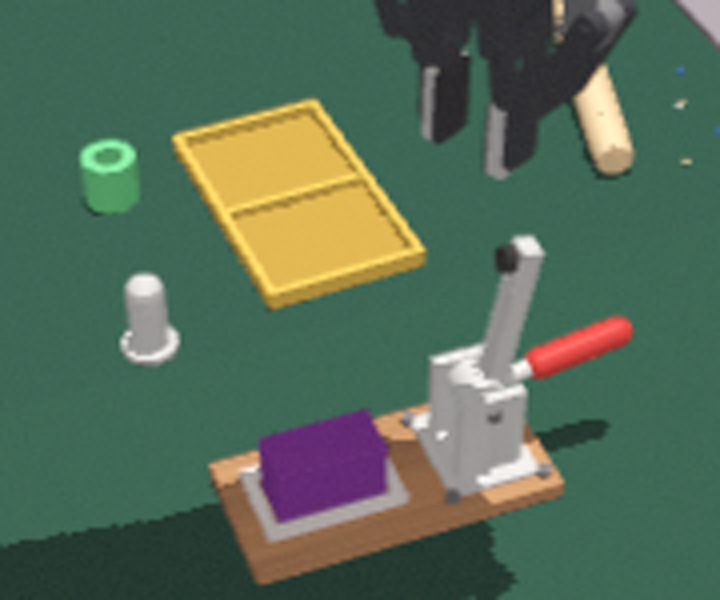

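Emit:
apply_moves --targets '[-4.2, -4.45, -2, 0, 0, 6.8, 0.8, -4.2, -4.45, -2, 0, 0, 6.8, 0.8, -4.2, -4.45, -2, 0, 0, 6.8, 0.8, -4.2, -4.45, -2, 0, 0, 6.8, 0.8, -4.2, -4.45, -2, 0, 0, 6.8, 0.8]'

```text
time: 6.2
ee_pos: [0.4298, -0.1554, 0.1667]
tcp_rot: [-179.6, 0.1, 65.1]
wrist_force: [1.3, 0.2, 0.8]
opening: 0.0685
```

Emit:
apply_moves --targets '[0, 0, -2, 0, 0, 4.1, 0.8, 0, 0, -2, 0, 0, 4.1, 0.8, 0, 0, -2, 0, 0, 4.1, 0.8, 0, 0, -2, 0, 0, 4.1, 0.8]'

```text
time: 6.6
ee_pos: [0.4327, -0.1533, 0.1077]
tcp_rot: [-179.7, -0.0, 89.7]
wrist_force: [0.1, 0.8, 0.9]
opening: 0.0683
```

Emit:
apply_moves --targets '[0, 0.05, -1.5, 0, 0, 0, 0.8, 0, 0.05, -2.6, 0, 0, 0, 0.8, 0, 0.05, -3.2, 0, 0, 0, 0.8, 0, 0.05, -3.4, 0, 0, 0, 0.8, 0, 0.05, -3.4, 0, 0, 0, 0.2]' --newtons 50

```text
time: 7.1
ee_pos: [0.433, -0.1518, 0.0063]
tcp_rot: [-179.7, -0.0, 89.5]
wrist_force: [-0.1, -0.1, 0.2]
opening: 0.0553
```

Emit:
apply_moves --targets '[0, 0, 0, 0, 0, 0, 0.1, 0, 0, 0, 0, 0, 0, 0.1, 0, 0, 0, 0, 0, 0, 0.1, 0, 0, 0, 0, 0, 0, 0.1]'

```text
time: 7.5
ee_pos: [0.4339, -0.1523, 0.0079]
tcp_rot: [-179.9, 0.0, 89.6]
wrist_force: [-1.8, 0.7, 5.9]
opening: 0.0255
```

Emit:
apply_moves --targets '[0, 0, 0.5, 0, 0, 0, 0.1, 0, 0, 1.5, 0, 0, 0, 0.1, 0, 0, 2.5, 0, 0, 0, 0.1, 0, 0, 2.5, 0, 0, 0, 0.1]'

```text
time: 7.9
ee_pos: [0.4352, -0.1527, 0.0859]
tcp_rot: [179.9, 0.1, 89.6]
wrist_force: [0.5, -0.7, -2.2]
opening: 0.0251
```

```bash
cat > look.py <<'E'
import sys
from h import *
t,u,v,w=sys.argv[1],*map(int,sys.argv[2:5])
from workcell import camera,bot
c=camera("side");np.save("side.npy",c,allow_pickle=True)
h=int(w*.75);u0=max(0,min(560-w,u-w//2));v0=max(0,min(420-h,v-h//2))
a=c["img"][v0:v0+h,u0:u0+w];k=700/w
print("origin",u0,v0,"scale",k);o=bot.get_obs();print(o["time"],o["ee_pos"],o["tcp_rot"],o["wrist_force"],o["opening"],o["q"].round(1))
cv2.imwrite(f"pics/{t}.png",cv2.cvtColor(cv2.resize(a,None,fx=k,fy=k,interpolation=cv2.INTER_CUBIC),cv2.COLOR_RGB2BGR))
E
python3 look.py a1 280 290 160
```

```text
origin 200 230 scale 4.375
7.95 [ 0.43441154 -0.15243828  0.08368258] [-1.79982960e+02  8.40601095e-02  8.95768952e+01] [-0.3025256   0.34396048 -2.55905439] 0.024929222414499037 [-19.3  -7.6 -18.6  79.   -0.1  71.1]
```

View pics/a1.png

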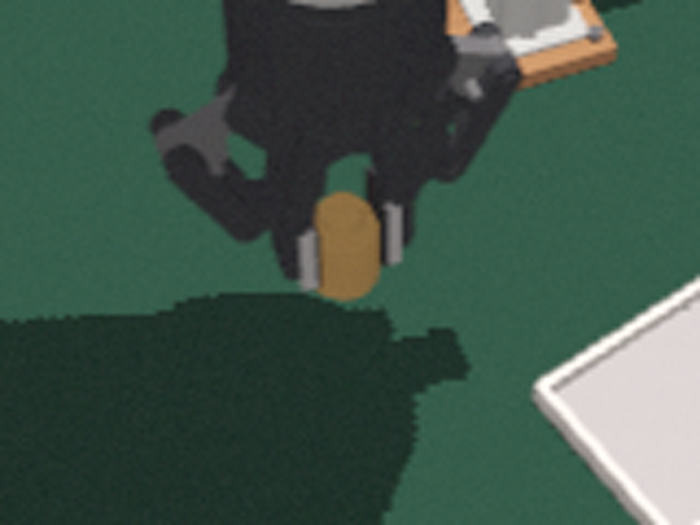

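Emit:
apply_moves --targets '[4.34, -2.13, 0, 0, 0, 2.4, 0.1, 4.34, -2.13, 0, 0, 0, 2.4, 0.1, 4.34, -2.13, 0, 0, 0, 2.4, 0.1, 4.34, -2.13, 0, 0, 0, 2.4, 0.1, 4.34, -2.13, -1, 0, 0, 2.4, 0.1]'

```text
time: 8.45
ee_pos: [0.5654, -0.2168, 0.0523]
tcp_rot: [-179.9, 0.1, 104.0]
wrist_force: [-0.1, -0.8, -2.0]
opening: 0.0253
```

Emit:
apply_moves --targets '[0, 0, -0.6, 0, 0, 0, 0.1, 0, 0, -1, 0, 0, 0, 0.1, 0, 0, -1.1, 0, 0, 0, 0.1, 0, 0, -1.1, 0, 0, 0, 0.1]'

```text
time: 8.85
ee_pos: [0.5629, -0.2157, 0.0183]
tcp_rot: [-179.7, -0.0, 104.0]
wrist_force: [0.4, 0.2, -1.3]
opening: 0.0252
```

Lower until it touches down.

Emit:
apply_moves --targets '[0, 0, -0.08, 0, 0, 0, 0.1, 0, 0, -0.16, 0, 0, 0, 0.1, 0, 0, -0.16, 0, 0, 0, 0.1]'

```text
time: 9.15
ee_pos: [0.5634, -0.2159, 0.0138]
tcp_rot: [-179.8, 0.0, 104.0]
wrist_force: [0.5, 0.3, -3.1]
opening: 0.0256
```

```bash
python3 look.py a2 350 310 160
```

```text
origin 270 250 scale 4.375
9.2 [ 0.56332828 -0.21588487  0.01379662] [-1.79764020e+02  1.61926531e-02  1.04000123e+02] [ 0.71897663 -0.59369009 -2.02683156] 0.024997383366482433 [-20.9  13.7  -4.1  72.3  -0.1  55.1]
```

View pics/a2.png

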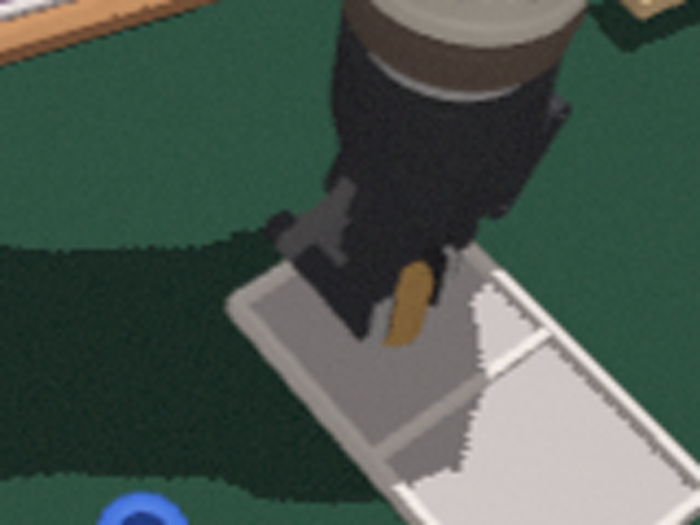

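Emit:
apply_moves --targets '[0, 0, -0.06, 0, 0, 0, 0.1, 0, 0, -0.12, 0, 0, 0, 0.1, 0, 0, -0.12, 0, 0, 0, 0.1]'

```text
time: 9.5
ee_pos: [0.5636, -0.216, 0.012]
tcp_rot: [-179.8, 0.1, 104.0]
wrist_force: [-4.9, 1.7, 13.3]
opening: 0.0254
```

Contact. Release and lift.

Emit:
apply_moves --targets '[0, 0, 0.05, 0, 0, 0, 0.6, 0, 0, 0.05, 0, 0, 0, 0.6, 0, 0, 0.5, 0, 0, 0, 0.7, 0, 0, 1.8, 0, 0, 0, 0.8, 0, 0, 3, 0, 0, 0, 0.8]'

```text
time: 10.0
ee_pos: [0.5628, -0.2157, 0.1014]
tcp_rot: [-179.7, -0.0, 104.0]
wrist_force: [-0.4, -0.1, 0.0]
opening: 0.0683
```

```bash
python3 look.py a3 350 310 160
```

```text
origin 270 250 scale 4.375
10.05 [ 0.56519962 -0.21660513  0.10870939] [179.8753362    0.26787103 104.0000589 ] [-0.49793974  1.08939874  5.83292438] 0.06798877283960204 [-20.9  11.6   3.9  82.1  -0.1  55.1]
```

View pics/a3.png

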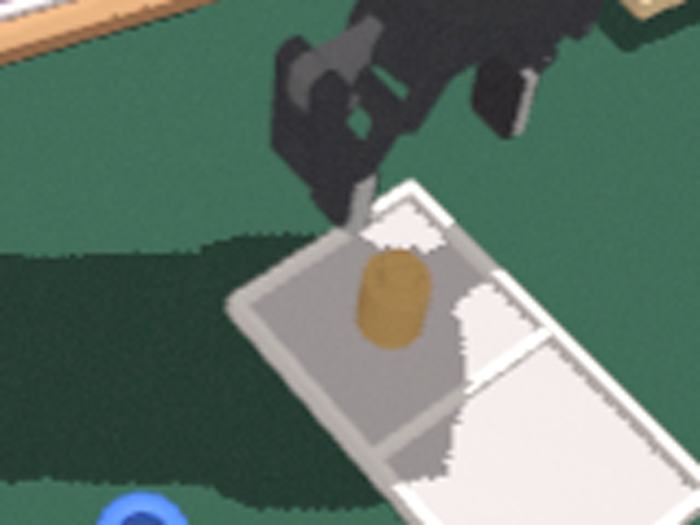

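Emit:
apply_moves --targets '[-4.5, -2.05, 0, 0, 0, 0, 0.8, -4.5, -2.05, 0, 0, 0, 0, 0.8, -4.5, -2.05, 0, 0, 0, 0, 0.8, -4.5, -2.05, -0.5, 0, 0, 0, 0.8, -4.5, -2.05, -1, 0, 0, 0, 0.8]'

```text
time: 10.55
ee_pos: [0.4282, -0.2782, 0.0705]
tcp_rot: [-179.9, 0.1, 103.9]
wrist_force: [1.3, -0.8, -0.5]
opening: 0.0685
```

```bash
python3 look.py a4 300 360 160
```

```text
origin 220 300 scale 4.375
10.6 [ 0.42770092 -0.27697969  0.06709563] [-1.79680723e+02 -8.48454500e-02  1.03961616e+02] [-0.22532532  0.46188825 -2.22606211] 0.06839277576757763 [-32.8  -0.2 -13.5  77.   -0.2  43.2]
```

View pics/a4.png

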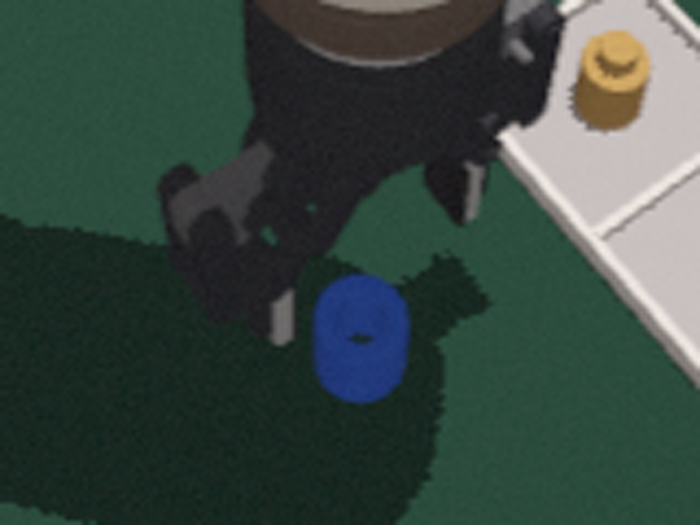

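Emit:
apply_moves --targets '[0.08, -0.03, -1, 0, 0, 0, 0.8, 0.08, -0.03, -1.7, 0, 0, 0, 0.8, 0.08, -0.03, -1.9, 0, 0, 0, 0.6, 0.08, -0.03, -1.9, 0, 0, 0, 0.2, 0.08, -0.03, -1.9, 0, 0, 0, 0.2]' --newtons 30

```text
time: 11.1
ee_pos: [0.4314, -0.2782, 0.0137]
tcp_rot: [-179.8, 0.0, 104.0]
wrist_force: [-0.1, -0.5, -0.9]
opening: 0.0327
```

Emit:
apply_moves --targets '[0, 0, 0, 0, 0, 0, 0.2, 0, 0, 0, 0, 0, 0, 0.2, 0, 0, 0.5, 0, 0, 0, 0.2, 0, 0, 1.5, 0, 0, 0, 0.2, 0, 0, 2.5, 0, 0, 0, 0.2]'

```text
time: 11.6
ee_pos: [0.4304, -0.2782, 0.0899]
tcp_rot: [-179.7, 0.0, 104.0]
wrist_force: [1.0, -0.8, 0.9]
opening: 0.0334
```

```bash
python3 look.py a5 300 330 160
```

```text
origin 220 270 scale 4.375
11.65 [ 0.43227717 -0.27938539  0.0955095 ] [179.97649746   0.29928989 103.99478114] [ 0.39805057 -0.61698562  3.29967922] 0.03368574086602151 [-32.8  -0.6 -10.6  79.7  -0.2  43.2]
```

View pics/a5.png

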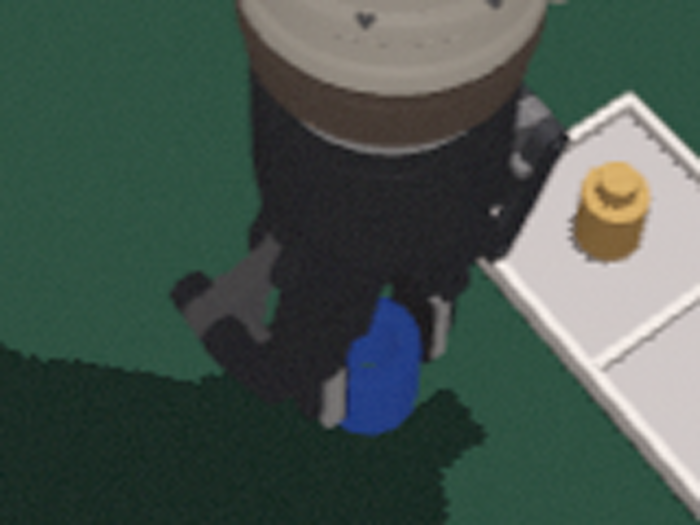

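Emit:
apply_moves --targets '[5.13, -0.6, 0, 0, 0, 0, 0.2, 5.13, -0.6, 0, 0, 0, 0, 0.2, 5.13, -0.6, 0, 0, 0, 0, 0.2, 5.13, -0.6, -0.8, 0, 0, 0, 0.2, 5.13, -0.6, -1.6, 0, 0, 0, 0.2]'

```text
time: 12.15
ee_pos: [0.5869, -0.2966, 0.0402]
tcp_rot: [-179.8, 0.1, 104.1]
wrist_force: [-0.6, 0.4, -0.3]
opening: 0.0334
```

Emit:
apply_moves --targets '[0, 0, -0.4, 0, 0, 0, 0.2, 0, 0, -0.7, 0, 0, 0, 0.2, 0, 0, -0.7, 0, 0, 0, 0.2, 0, 0, -0.7, 0, 0, 0, 0.2]'

```text
time: 12.55
ee_pos: [0.5847, -0.2966, 0.0204]
tcp_rot: [-179.8, 0.1, 104.0]
wrist_force: [-1.0, -0.4, 0.8]
opening: 0.0334
```

Emit:
apply_moves --targets '[0, 0, -0.08, 0, 0, 0, 0.2, 0, 0, -0.14, 0, 0, 0, 0.2, 0, 0, -0.14, 0, 0, 0, 0.2]'

```text
time: 12.85
ee_pos: [0.5851, -0.2967, 0.0169]
tcp_rot: [-179.9, 0.1, 104.0]
wrist_force: [-3.1, 1.5, 9.0]
opening: 0.0336
```

Emit:
apply_moves --targets '[0, 0, -0.05, 0, 0, 0, 0.2, 0, 0, -0.05, 0, 0, 0, 0.2]'

```text
time: 13.05
ee_pos: [0.5852, -0.2968, 0.0168]
tcp_rot: [-179.9, 0.1, 104.0]
wrist_force: [-6.0, 3.6, 18.6]
opening: 0.0333
```

Emit:
apply_moves --targets '[0, 0, 0.05, 0, 0, 0, 0.6, 0, 0, 0.05, 0, 0, 0, 0.6, 0, 0, 0.5, 0, 0, 0, 0.7, 0, 0, 1.8, 0, 0, 0, 0.7, 0, 0, 3, 0, 0, 0, 0.7]'

```text
time: 13.55
ee_pos: [0.5841, -0.296, 0.1046]
tcp_rot: [-179.7, -0.0, 104.0]
wrist_force: [0.5, -0.5, -0.1]
opening: 0.0597
```

```bash
python3 look.py a6 350 330 190
```

```text
origin 255 259 scale 3.6842105263157894
13.6 [ 0.58619352 -0.29711673  0.11216801] [179.91309335   0.30055639 103.99913231] [-0.32299481  0.95284744  5.25290388] 0.06009584779832627 [-26.8  18.8  13.   84.   -0.2  49.2]
```

View pics/a6.png

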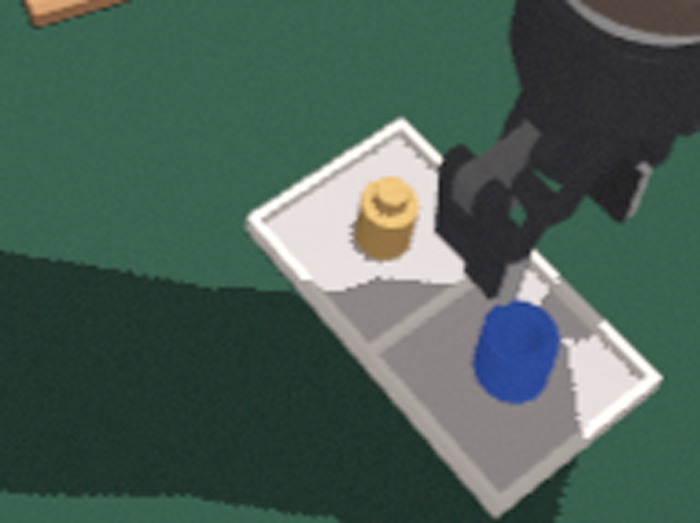

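Emit:
apply_moves --targets '[-1.5, 0.8, 1, 0, 0, 1.3, 0.7, -3, 1.8, 2, 0, 0, 2.6, 0.7, -3, 3.3, 2, 0, 0, 3.9, 0.7, -3, 4.8, 2, 0, 0, 5.3, 0.7, -3, 6.2, 2, 0, 0, 6.7, 0.7]'

```text
time: 14.1
ee_pos: [0.494, -0.1088, 0.1649]
tcp_rot: [-179.8, 0.1, 144.5]
wrist_force: [1.1, 0.2, -0.7]
opening: 0.0599
```

Emit:
apply_moves --targets '[0, 4, 0, 0, 0, 6.1, 0.7, 0, 4, 0, 0, 0, 6.1, 0.7, 0, 4, 0, 0, 0, 6.1, 0.7, 0, 4, 0, 0, 0, 6.1, 0.7, 0, 4, -1.5, 0, 0, 6.1, 0.7]'

```text
time: 14.6
ee_pos: [0.4977, 0.0109, 0.1236]
tcp_rot: [-179.7, 0.6, -178.8]
wrist_force: [1.3, -0.6, -0.2]
opening: 0.0595
```

```bash
python3 look.py a7 285 210 160
```

```text
origin 205 150 scale 4.375
14.65 [0.4928001  0.01034155 0.11226616] [-179.7410588    -0.25424625 -178.85905105] [-1.5221335   0.01108512 -7.99588204] 0.05959813989177435 [  1.4  -3.3 -11.4  82.1  -0.3   0.2]
```

View pics/a7.png

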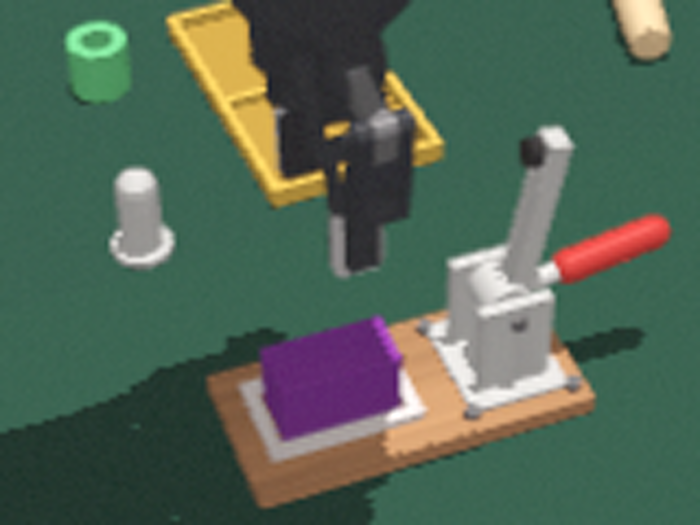

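Emit:
apply_moves --targets '[0.08, -0.03, -1.2, 0, 0, 0, 0.7, 0.08, -0.03, -2.2, 0, 0, 0, 0.7, 0.08, -0.03, -2.7, 0, 0, 0, 0.7, 0.08, -0.03, -2.85, 0, 0, 0, 0.7, 0.08, -0.03, -2.85, 0, 0, 0, 0.7]' --newtons 30

```text
time: 15.15
ee_pos: [0.4971, 0.0088, 0.0334]
tcp_rot: [-179.7, 0.0, -179.2]
wrist_force: [0.4, 0.2, 0.6]
opening: 0.0597
```

Emit:
apply_moves --targets '[0, 0, 0, 0, 0, 0, 0.2, 0, 0, 0, 0, 0, 0, 0.2, 0, 0, 0, 0, 0, 0, 0.2, 0, 0, 0, 0, 0, 0, 0.2]'

```text
time: 15.55
ee_pos: [0.4979, 0.0088, 0.0343]
tcp_rot: [-179.7, 0.1, -179.2]
wrist_force: [-1.0, -0.7, 6.1]
opening: 0.0293
```

```bash
python3 look.py a8 285 210 160
```

```text
origin 205 150 scale 4.375
15.6 [0.49786266 0.0088406  0.03427649] [-1.79739270e+02  1.46275811e-01 -1.79205202e+02] [-0.23127981 -0.38859095  5.75750251] 0.028876882326123204 [  1.2  -1.4 -18.3  72.9  -0.3   0.4]
```

View pics/a8.png

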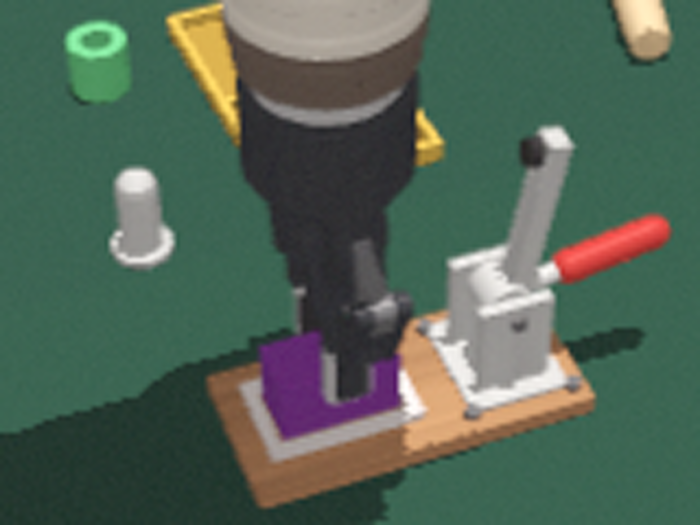

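Emit:
apply_moves --targets '[0, 0, 0, 0, 0, 0, 0.5, 0, 0, -0.15, 0, 0, 0, 0.5, 0, 0, -0.3, 0, 0, 0, 0.5, 0, 0, -0.3, 0, 0, 0, 0.2, 0, 0, -0.3, 0, 0, 0, 0.2]'

```text
time: 16.1
ee_pos: [0.4967, 0.0089, 0.0233]
tcp_rot: [-179.7, -0.0, -179.2]
wrist_force: [0.1, -0.2, -0.6]
opening: 0.0297
```

Emit:
apply_moves --targets '[0, 0, 0, 0, 0, 0, 0.2, 0, 0, 0, 0, 0, 0, 0.2, 0, 0, 0.3, 0, 0, 0, 0.2, 0, 0, 0.8, 0, 0, 0, 0.2, -0.3, 0, 1.5, 0, 0, 0, 0.2]'

```text
time: 16.6
ee_pos: [0.4881, 0.0089, 0.0697]
tcp_rot: [-179.7, -0.0, -179.2]
wrist_force: [-0.7, 0.1, -0.4]
opening: 0.0296
```

```bash
python3 look.py a9 285 200 160
```

```text
origin 205 140 scale 4.375
16.65 [0.48837972 0.00887055 0.07386229] [-179.74405169    0.21594015 -179.20128798] [ 2.79961408 -0.10001904  3.77683973] 0.029534343680835434 [  1.2  -3.8 -16.2  77.4  -0.3   0.4]
```

View pics/a9.png

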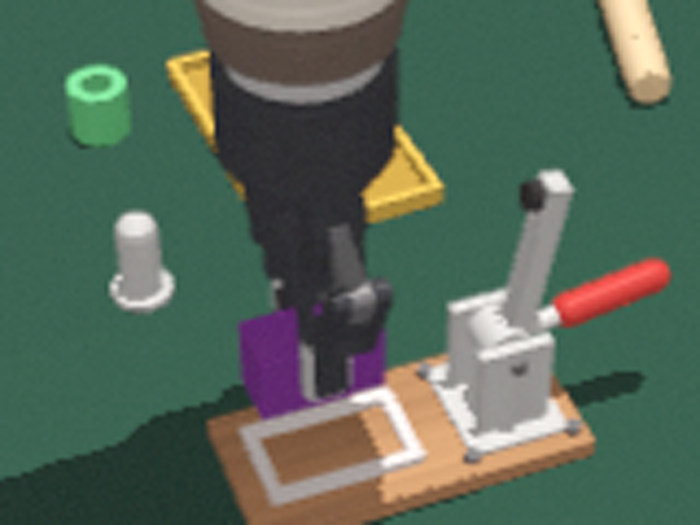

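Emit:
apply_moves --targets '[0, 0.5, 1, 0, 0, 0, 0.2, 0.5, 2, 1, 0, 0, 0.2, 0.2, 1, 3.5, 1, 0, 0, 0.4, 0.2, 1.5, 5, 1, 0, 0, 0.4, 0.2, 2, 6.5, 1, 0, 0, 0.4, 0.2]'

```text
time: 17.15
ee_pos: [0.5487, 0.2059, 0.1001]
tcp_rot: [-179.8, 0.1, -176.8]
wrist_force: [1.7, -0.7, -0.1]
opening: 0.0291
```

Emit:
apply_moves --targets '[0.45, 1.5, 0, 0, 0, 0, 0.2, 0.45, 3, 0, 0, 0, 0, 0.2, 0.45, 3, -0.8, 0, 0, 0, 0.2, 0.45, 3, -1.6, 0, 0, 0, 0.2, 0.45, 3, -1.6, 0, 0, 0, 0.2]'

```text
time: 17.65
ee_pos: [0.5599, 0.2936, 0.048]
tcp_rot: [-179.6, -0.2, -176.8]
wrist_force: [-0.4, -0.2, -0.0]
opening: 0.0298
```

```bash
python3 look.py a10 270 170 160
```

```text
origin 190 110 scale 4.375
17.7 [0.56068765 0.29361981 0.05006612] [-1.79685610e+02 -1.23303814e-01 -1.76786879e+02] [-0.19482041  0.10412588  0.93520394] 0.03013559651907031 [27.7 16.8  3.6 77.1 -0.2 24.5]
```

View pics/a10.png

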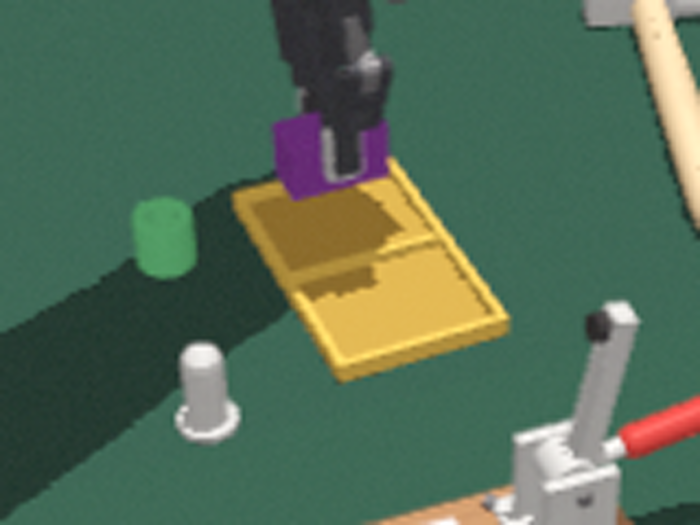

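Emit:
apply_moves --targets '[0.05, 0, -0.6, 0, 0, 0, 0.2, 0.05, 0, -1, 0, 0, 0, 0.2, 0.05, 0, -1.08, 0, 0, 0, 0.2, 0.05, 0, -1.08, 0, 0, 0, 0.2]'

```text
time: 18.1
ee_pos: [0.563, 0.2936, 0.0188]
tcp_rot: [-179.7, 0.0, -176.8]
wrist_force: [-0.0, 0.3, -0.4]
opening: 0.0293
```

Emit:
apply_moves --targets '[0, 0, -0.06, 0, 0, 0, 0.2, 0, 0, -0.12, 0, 0, 0, 0.2, 0, 0, -0.12, 0, 0, 0, 0.2]'

```text
time: 18.4
ee_pos: [0.563, 0.2939, 0.0149]
tcp_rot: [-179.8, 0.0, -176.8]
wrist_force: [0.6, -0.7, -0.1]
opening: 0.0294
```

Emit:
apply_moves --targets '[0, 0, -0.05, 0, 0, 0, 0.2, 0, 0, -0.1, 0, 0, 0, 0.2, 0, 0, -0.1, 0, 0, 0, 0.2]'

```text
time: 18.7
ee_pos: [0.5631, 0.2939, 0.0147]
tcp_rot: [-179.8, 0.1, -176.8]
wrist_force: [-8.0, -4.9, 18.9]
opening: 0.0297
```

```bash
python3 look.py a11 270 170 120
```

```text
origin 210 125 scale 5.833333333333333
18.75 [0.56309475 0.29388442 0.01467585] [-1.79782247e+02  9.34299060e-02 -1.76801239e+02] [-8.31939001 -4.65697256 19.29902096] 0.029616601783144694 [27.7 17.8  0.9 73.1 -0.2 24.5]
```

View pics/a11.png

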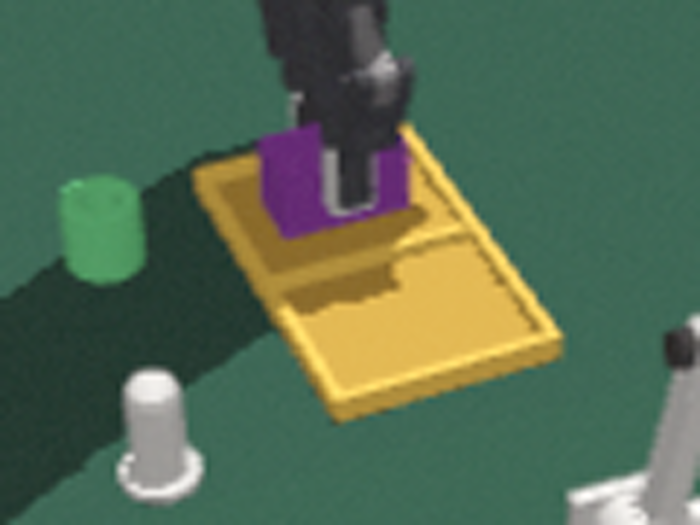

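Emit:
apply_moves --targets '[0, 0, 0.08, 0, 0, 0, 0.5, 0, 0, 0.08, 0, 0, 0, 0.5, 0, 0, 0.6, 0, 0, 0, 0.5, 0, 0, 1.8, 0, 0, 0, 0.5, 0, 0, 3, 0, 0, 0, 0.7]'

```text
time: 19.25
ee_pos: [0.5625, 0.2936, 0.1029]
tcp_rot: [-179.7, -0.1, -176.8]
wrist_force: [1.1, -0.0, 0.7]
opening: 0.056
```

Emit:
apply_moves --targets '[-1, -1.1, 0, 0, 0, 0, 0.7, -2, -2.3, 0, 0, 0, 0, 0.7, -3, -3.5, 0, 0, 0, 0, 0.7, -3.97, -4.55, 0, 0, 0, 0, 0.7, -3.97, -4.55, 0, 0, 0, 0, 0.7]'

```text
time: 19.75
ee_pos: [0.441, 0.1547, 0.1027]
tcp_rot: [-179.7, -0.0, -176.9]
wrist_force: [0.8, 0.8, 0.4]
opening: 0.0599
```

```bash
python3 look.py a12 260 180 160
```

```text
origin 180 120 scale 4.375
19.8 [0.44297153 0.15615741 0.10305166] [-1.79767269e+02  9.36823217e-02 -1.76894963e+02] [1.65986838 0.04477021 0.5195201 ] 0.0598065426128374 [ 19.6  -6.6 -15.6  81.   -0.2  16.5]
```

View pics/a12.png

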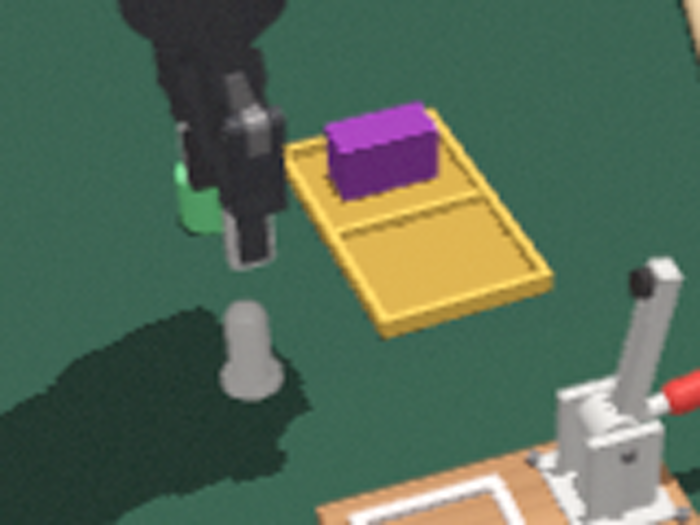

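Emit:
apply_moves --targets '[0.03, 0.03, -1.4, 0, 0, 0, 0.7, 0.03, 0.03, -2.4, 0, 0, 0, 0.7, 0.03, 0.03, -2.85, 0, 0, 0, 0.7, 0.03, 0.03, -2.85, 0, 0, 0, 0.3, 0.03, 0.03, -2.85, 0, 0, 0, 0.1]' --newtons 60

```text
time: 20.3
ee_pos: [0.4456, 0.1588, 0.0174]
tcp_rot: [-179.8, 0.1, -176.8]
wrist_force: [0.8, 0.2, 0.2]
opening: 0.0316
```

Emit:
apply_moves --targets '[0, 0, 0, 0, 0, 0, 0.1, 0, 0, 0, 0, 0, 0, 0.1, 0, 0, 0, 0, 0, 0, 0.1]'

```text
time: 20.6
ee_pos: [0.4461, 0.1588, 0.0181]
tcp_rot: [-179.8, 0.2, -176.8]
wrist_force: [-0.3, 0.8, 5.2]
opening: 0.0204
```

Emit:
apply_moves --targets '[0, 0, 0.5, 0, 0, 0, 0.1, 0, 0, 1.5, 0, 0, 0, 0.1, 0, 0, 2.5, 0, 0, 0, 0.1, 0, 0, 2.5, 0, 0, 0, 0.1]'

```text
time: 21.0
ee_pos: [0.4468, 0.159, 0.0959]
tcp_rot: [-179.9, 0.4, -176.8]
wrist_force: [0.8, 0.2, -1.1]
opening: 0.0204
```

```bash
python3 look.py a13 260 180 160
```

```text
origin 180 120 scale 4.375
21.05 [0.44610116 0.15878538 0.09367608] [-179.81859471    0.2460911  -176.79875501] [ 0.28760126 -0.00586881 -1.86553317] 0.01983486988688205 [ 19.7  -6.2 -16.2  79.8  -0.2  16.5]
```

View pics/a13.png

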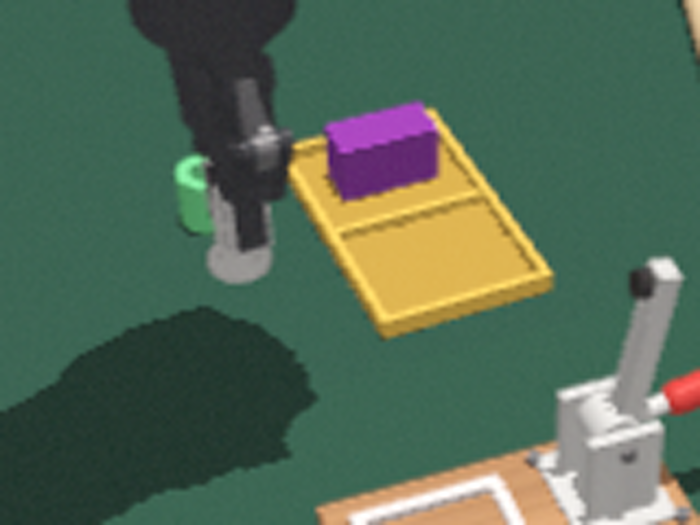

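Emit:
apply_moves --targets '[1.4, 0.6, 0, 0, 0, 0, 0.1, 2.8, 1.2, 0, 0, 0, 0, 0.1, 4.03, 1.65, 0, 0, 0, 0, 0.1, 4.03, 1.65, -0.8, 0, 0, 0, 0.1, 4.03, 1.65, -1.6, 0, 0, 0, 0.1]'

```text
time: 21.55
ee_pos: [0.5664, 0.2081, 0.0412]
tcp_rot: [-179.7, -0.1, -176.8]
wrist_force: [-1.0, 0.8, -2.0]
opening: 0.0202
```

Emit:
apply_moves --targets '[0, 0, -0.4, 0, 0, 0, 0.1, 0, 0, -0.6, 0, 0, 0, 0.1, 0, 0, -0.6, 0, 0, 0, 0.1]'

```text
time: 21.85
ee_pos: [0.5651, 0.2076, 0.0247]
tcp_rot: [-179.7, -0.1, -176.8]
wrist_force: [-0.2, -0.8, -2.0]
opening: 0.0202
```

Emit:
apply_moves --targets '[0, 0, -0.08, 0, 0, 0, 0.1, 0, 0, -0.12, 0, 0, 0, 0.1, 0, 0, -0.12, 0, 0, 0, 0.1]'

```text
time: 22.15
ee_pos: [0.5659, 0.2079, 0.0223]
tcp_rot: [-179.8, 0.1, -176.8]
wrist_force: [0.4, 0.5, -1.0]
opening: 0.0202
```

Emit:
apply_moves --targets '[0, 0, -0.05, 0, 0, 0, 0.1, 0, 0, -0.08, 0, 0, 0, 0.1, 0, 0, -0.08, 0, 0, 0, 0.1]'

```text
time: 22.45
ee_pos: [0.5661, 0.2079, 0.0221]
tcp_rot: [-179.8, 0.1, -176.8]
wrist_force: [-6.4, -2.0, 16.4]
opening: 0.0202
```

Emit:
apply_moves --targets '[0, 0, 0.06, 0, 0, 0, 0.5, 0, 0, 0.06, 0, 0, 0, 0.5, 0, 0, 0.06, 0, 0, 0, 0.5, 0, 0, 1.2, 0, 0, 0, 0.5, 0, 0, 2.7, 0, 0, 0, 0.5]'

```text
time: 22.95
ee_pos: [0.5641, 0.2072, 0.0984]
tcp_rot: [-179.7, -0.3, -176.8]
wrist_force: [1.2, -0.5, 0.6]
opening: 0.0422
```

Emit:
apply_moves --targets '[0, 0, 1.5, 0, 0, 0, 0.5, -1.5, -1, 3, 0, 0, 0, 0.5, -3, -2, 4, 0, 0, 0, 0.5, -4.5, -3, 4, 0, 0, 0, 0.5, -6, -4, 4, 0, 0, 0, 0.5]'

```text
time: 23.45
ee_pos: [0.415, 0.1074, 0.2185]
tcp_rot: [-179.8, 0.1, -176.8]
wrist_force: [0.6, -0.7, -0.6]
opening: 0.0428
```

```bash
python3 look.py a14 300 280 300; python3 - <<'E'
from h import *
cs=grab("5")
E
```

```text
origin 150 168 scale 2.3333333333333335
23.5 [0.40952336 0.10446117 0.2196326 ] [-1.79697736e+02  1.88244600e-02 -1.76810231e+02] [ 4.53320409 -0.18331697  4.56368248] 0.04301713530706071 [ 14.5 -12.5  -7.8  94.8  -0.3  11.3]
```

View pics/a14.png

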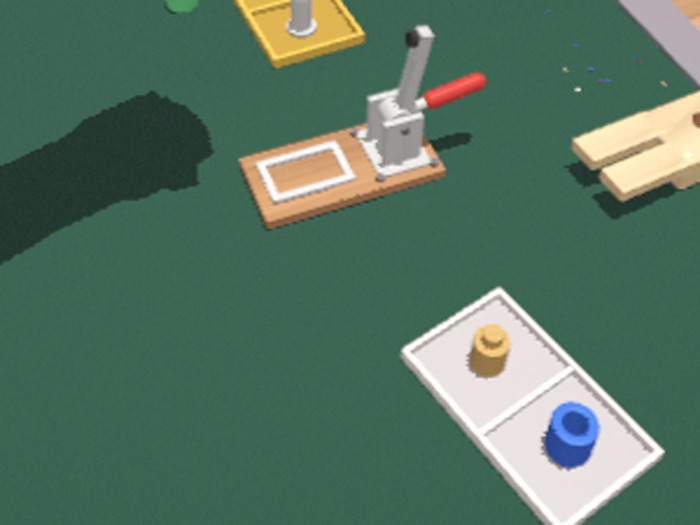

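View pics/top5.png

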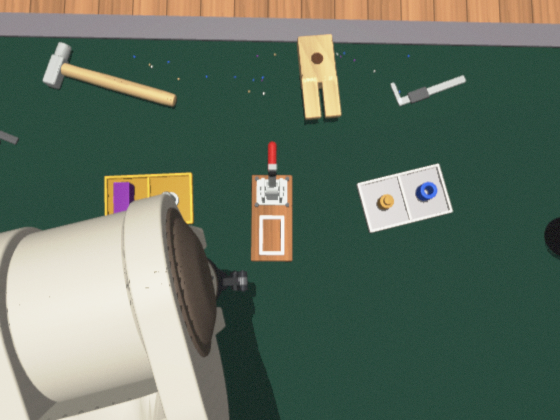

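View pics/side5.png

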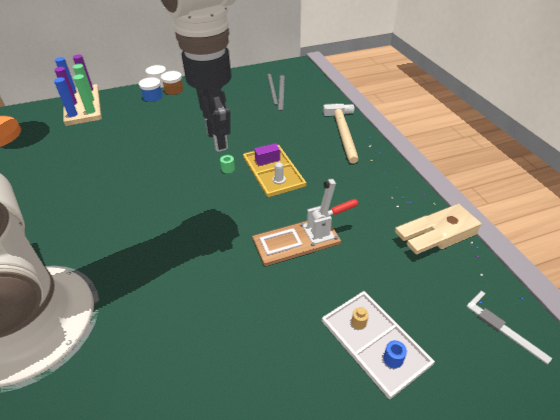

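```bash
python3 - <<'E'
from h import *
from workcell import bot,recognise
cs=load();a=cv2.imread("pics/side0.png");b=cv2.imread("pics/side5.png")
print("green diff max",np.abs(a[152:177,220:238].astype(int)-b[152:177,220:238]).mean(), np.abs(a[240:260,100:180].astype(int)-b[240:260,100:180]).mean())
for t in("steel_punch","wax_block","blue_tube","brass_plug","green_tube"):
    d=recognise(t,"side");print(t,[(np.round(x["box"],1).tolist(),round(x["conf"],2)) for x in d][:1])
exp=dict(steel_punch=(.566,.208,.004),blue_tube=(.585,-.297,.004),brass_plug=(.5636,-.216,.004),green_tube=(.459,.302,0))
for k,p in exp.items():
    q=proj(cs["side"],SH[k]+p);print(k,q.min(0).round(1),q.max(0).round(1))
q=proj(cs["side"],R.from_euler('z',.057).apply(box(-.03,.03,-.015,.015,0,.036))+[.563,.294,.004]);print("block",q.min(0).round(1),q.max(0).round(1))
print(bot.job_done()); print(bot.get_obs()["time"])
E
```

```text
green diff max 9.322962962962963 21.799583333333334
steel_punch [([271.3, 165.1, 287.0, 182.5], 0.64)]
wax_block [([253.9, 144.8, 278.4, 162.8], 0.71)]
blue_tube [([386.1, 337.4, 405.7, 368.8], 0.83)]
brass_plug [([349.8, 304.2, 371.2, 329.5], 0.59)]
green_tube [([220.6, 153.4, 238.4, 175.0], 0.62)]
steel_punch [273.  161.1] [286.  184.1]
blue_tube [382.5 340.2] [407.2 369.8]
brass_plug [350.9 307. ] [368.9 330.6]
green_tube [219.3 153.6] [234.2 172.6]
block [253.5 142.8] [280.1 166.3]
the job is handed in; nothing more can be done
None
the job is handed in; nothing more can be done
```

Both kits are made up and the job was handed in at about 24 s. I flipped the clamp fully open with the closed fingers while the purple block was still in its nest. The brass plug and blue tube then went into the white tray, and the purple block and steel punch into the yellow tray.

- **Placement:** in the last side picture all four things stand upright, one per compartment. The detected boxes lie within about 4 px of where I released each thing, and I lowered each one until the wrist force showed it touching the floor.
- **Clamp:** it still stands open in that picture.
- **Green tube:** its box is within about 2 px of its first detection, so it stands where it started. The arm hid it from the top camera at the end.
- **Robot:** the gripper is empty and well clear of everything.

One disagreement: the two cameras differed by 1–5 mm (mostly in y) when I located things, so I used values in between. I did not measure tilts or the clamp angle; those were only judged by eye.

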